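# Fetch the sample jar from behind the bottles and put it on the balance

## Robot

A 6-joint arm with a two-finger parallel gripper is mounted at the origin on the work surface. World frame = base frame: x ahead of the robot, y to its left, z up, the work surface at z = 0. Lengths are in mm, angles in rad, forces in N, time in s.
With the tool pointing down it reaches from about 300 to 775 mm from the base axis. Payload 14.6 kg.
Tool frame: the origin (TCP) lies on the centre line of the jaws, within the pads' length; the fingertips stand 19 mm ahead of it and the grasp point (between the pads) is the TCP (bot.tip_reach is the distance from the TCP to the fingertips, in mm); z points along the fingers, y is the line along which they close (so a half turn about z gives the same grasp; the last joint's range is limited). The gripper opens to 85 mm and grips with 20 to 120 N. Pads are 22 mm wide; open, the fingers measure 114 mm over their backs; the gripper's body (76 mm by 85 mm) begins 54 mm behind the grasp point. The pads swing forward as they close: fully open they stand 13 mm farther back than shut.
Start: joints at [1.22, 0.3, 1.521, -0, 1.321, -0.067], TCP at [154.001, 527.99, 250.281] pointing down, gripper open.
Joint ranges: [-3.03, 3.03], [-0.79, 2.21], [0.23, 2.52], [-1.04, 4.18], [0, 3.07], [-2.55, 2.55]. Speed limits (rad/s): [2.22, 2.22, 2.57, 3.14, 3.14, 3.14].

## Interface

Orientations are given as a unit quaternion [w, x, y, z].
In Python, from rig import bot gives the robot as it stands. Calls block until the motion is done:
- bot.move_to(position, orientation): joint-space move of the TCP to a pose.
- bot.servo_line(position, attitude=None, speed=150, until_force=None): straight line of the TCP; attitude=None keeps the orientation; speed is the mean speed in mm/s. With until_force (N) it stops when the force on the tool has changed by that much, and returns True; else False.
- bot.move_joints(angles): joint-space move.
- bot.move_gripper(opening, grip_force=None): finger opening in mm; grip_force is the grip in N (None keeps the last); returns when the fingers have stopped.
- bot.dwell(seconds).
- bot.ik(position, orientation): joint angles nearest the present ones, or None.
- bot.read_state(): the state.
- bot.read_camera(name): name is "scene" or "top"; returns a dict with "image" (480x640x3 uint8, blue, green, red), "depth" (480x640 float32, mm along the optical axis (not along the pixel's ray), 0 where there is no reading), "fovy" (degrees; the focal length in pixels is half the picture's height over the tangent of half this angle, whatever the lens; pixels are square), "cx", "cy" (the principal point, pixels), "eye" and "attitude" of the camera in the world. Camera axes: x right, y down, z forward; pixel columns grow to the right and rows downward; lengths in mm; the calibration is good to about 2 mm. A picture is of the moment at which its call begins.
A pose or a line that the arm cannot do raises bot.MotionError and nothing moves.
- bot.finish_job(): hands the job in; it is judged then, once.
The state is a dict: "clock": time; "joint_positions": joint angles; "qvel": joint speeds; "effort": joint torques, N m; "ee_pos": TCP position; "tool_rot": TCP orientation; "ft_force": force on the tool from outside, world axes, zero at the start; "moment": the same for the moment, N m; "grip_width": finger opening in mm; "grip_force": force on a finger pad.
Only numpy, scipy, OpenCV 4.12 (cv2) and the standard library are available. Lean on these libraries where they do the work, as an engineer would, in place of code of your own. Each camera call takes 0.05 s, during which the arm holds its last target. There are 200 camera calls.

## Task

Get the squat sample jar out from behind the three bottles in the rack's front row: first stand all three bottles upright in the empty grey side tray, then set the jar on the middle of the balance's pan, and only after that put each bottle back on the rack at the very place where it stood at the start. Set everything down upright without dropping it, leave the brown bottle and the little beaker in the back row undisturbed, and let go of everything at the end.

Things in the scene. Friction and masses are not known exactly. Their poses are not given: they have to be found in the camera images.
- round_bottle_mid (a point): Round bottle: cylindrical body 58 mm in diameter and 82 mm tall with a sloping shoulder, 140 mm tall in all; white plastic with a grey screw cap, 38 mm in diameter and 30 mm tall, on its top (the cap's centre is 55 mm above this point); below the cap there is a neck about 28 mm wide and 12 mm tall or more. Loose, 0.15 to 0.33 kg. This point is its centre, 70 mm above its underside; z is up.
- square_bottle_mid (a point): Square bottle: body 52 x 52 mm in plan and 86 mm tall, 140 mm tall in all; white plastic with a grey screw cap, 38 mm in diameter and 30 mm tall, on its top (the cap's centre is 55 mm above this point); below the cap there is a neck about 28 mm wide and 12 mm tall or more. Loose, 0.15 to 0.33 kg. This point is its centre, 70 mm above its underside; z is up. x and y are square to its sides.
- conical_flask_mid (a point): Conical flask: 66 mm in diameter at its foot, tapering to its neck 86 mm up, 140 mm tall in all; white plastic with a grey screw cap, 38 mm in diameter and 30 mm tall, on its top (the cap's centre is 55 mm above this point); below the cap there is a neck about 28 mm wide and 12 mm tall or more. Loose, 0.15 to 0.33 kg. This point is its centre, 70 mm above its underside; z is up.
- jar_mid (a point): Squat white lidded sample jar: 48 mm in diameter with a grey lid 50 mm in diameter, 55 mm tall. Loose, about 0.1 to 0.16 kg. It stands in the middle part of the rack's back row. This point is its centre, 27.5 mm above its underside; z is up.
- rack: Low metal rack, fixed: 190 mm (its x) by 300 mm (its y), floor 8 mm above the bench, rails 6 mm thick and 22 mm tall. Origin at the centre of its underside; x points away from the robot, to the back row. Front row, 45 mm to -x: three dark round rests 72 mm in diameter, at the middle and 85 mm to either side, a bottle on each. The back row is about 40 mm to +x.
- tray: Empty grey open tray to one side of the rack, fixed: 280 mm (its x) by 180 mm (its y), walls 5 mm thick and 18 mm tall, floor about 5 mm above the bench. Origin at the centre of its underside. It takes the three bottles in a row along its x.
- balance_pan (a point): Centre of the top face of the balance's round steel pan, 130 mm in diameter, 82 mm above the bench. The balance is a fixed white instrument, 280 mm by 200 mm, on the other side of the rack from the tray, its display towards the robot. The pan does not move. z is up.
- dropper_mid (a point): Small brown bottle with a black cap, 36 mm in diameter and 75 mm tall, about 115 mm to one side of the rack's middle in its back row. Not part of the job. This point is its centre, half-way up.
- beaker_mid (a point): Small open white beaker, 44 mm in diameter and 60 mm tall, about 115 mm to the other side of the rack's middle in its back row. Not part of the job. This point is its centre, half-way up.
Things that resemble listed ones, but are neither listed nor needed, are in the scene too. What is shaped like the part that bears round_bottle_mid but green is not meant.

How it is judged:
By the outcome, as a careful person would: the job done as asked, in the order asked, and still so for the second after the job is handed in, with the robot touching nothing.
It also fails if it takes over 141 s, if anything falls off the work surface, if the arm or the gripper's body presses on something with over 40 N, if the wrist force passes 120 N, or if a joint passes its speed limit or range.

## Working session

There is one attempt and no reset: what is moved stays moved. The work goes in short steps, each a Python script; the robot and the scene stay as the last script left them, time stands still between calls to the robot, and variables do not carry over. Pictures are saved under pics/ and viewed, at most 14 in all, crops included, and the job is handed in when it is done.

```bash
ls; mkdir -p pics; python3 - <<'E'
from rig import bot
import cv2,numpy as np
for n in ("scene","top"):
    c=bot.read_camera(n); cv2.imwrite(f"pics/{n}0.png",c["image"])
    np.savez(f"{n}0.npz",**c)
    print(n,c["fovy"],c["cx"],c["cy"],c["eye"],c["attitude"],(c["depth"]>0).mean(), c.keys())
print(bot.read_state())
E
```

```text
pics
scene 54.35094566504008 330.7546240814367 245.24229351860163 [ 901.6158529  -659.2312978   605.62726241] [-0.45418023  0.85595041  0.21924868 -0.1140142 ] 0.9959635416666667 dict_keys(['image', 'depth', 'fovy', 'cx', 'cy', 'eye', 'attitude'])
top 47.956746486602334 321.5297938272389 233.5017311183837 [ 366.67637516  -13.34056183 1033.32521104] [ 0.05556819 -0.7020759   0.70774038 -0.05572398] 0.9960026041666666 dict_keys(['image', 'depth', 'fovy', 'cx', 'cy', 'eye', 'attitude'])
{'clock': 0.1, 'joint_positions': array([ 1.22043032e+00,  3.00437322e-01,  1.52153501e+00, -1.69367299e-05,
        1.32069550e+00, -6.65906279e-02]), 'qvel': array([ 3.21440690e-04, -1.59175430e-03, -1.00950898e-03, -6.49201752e-05,
       -2.11225818e-04,  1.37600901e-03]), 'effort': array([ 1.79789444e-03, -5.44369805e+01, -3.62383032e+01, -5.55395985e-06,
        2.86607938e-03, -1.05416041e-05]), 'ee_pos': array([153.92474427, 527.81967976, 249.75932086]), 'tool_rot': array([-1.03238723e-04,  1.41409985e-01,  9.89950972e-01, -5.27643220e-04]), 'ft_force': array([ 0.08242438, -0.24013548, -0.70767055]), 'moment': array([-0.0189417 ,  0.01106396, -0.05085688]), 'grip_force': 0.0, 'grip_width': 85.32293203551217}
```

View pics/scene0.png

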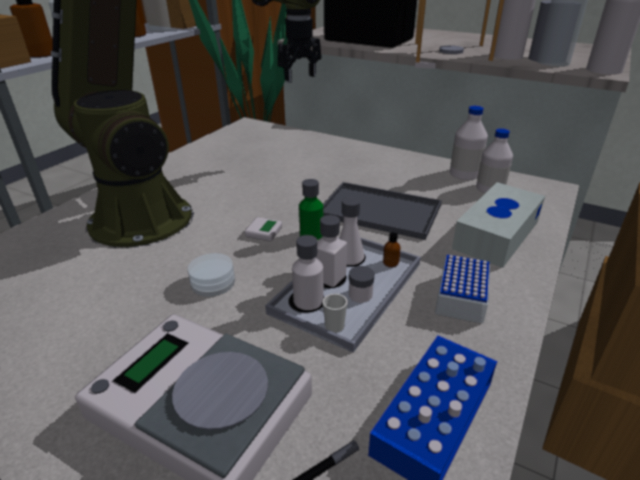

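View pics/top0.png

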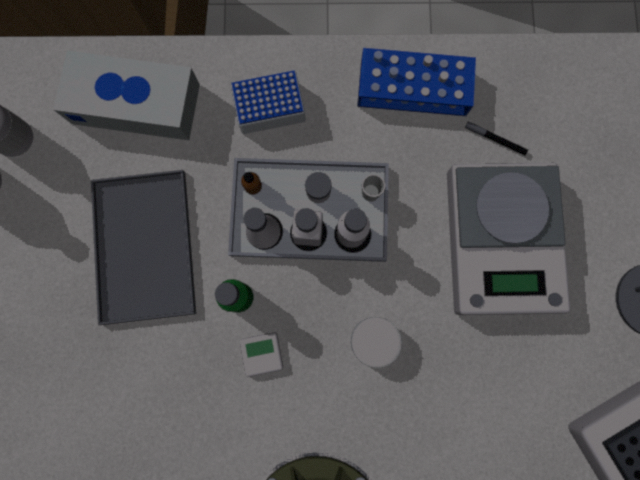

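Scene view: the three white bottles stand at (308,270), (331,250) and (351,232), the jar at (361,284), and the decoys are the green bottle (311,210) and the blue-capped bottles (470,140) and (496,160). Top view: the front-row caps are at conical (255,219), square (307,219) and round (355,219). The jar is at (318,186), dropper (251,183), beaker (373,187), tray (145,248), pan (513,208).

What could be mistaken for the targets (top view):
- **Bottles:** the green round bottle (234,295) and the back-left bottle (15,130), both rejected by colour and position.
- **Jar:** the beaker (373,187), which is open, and the white stack (376,342), which is not on the rack. I choose the lidded one at (318,186).

```bash
cat > h.py <<'E'
import numpy as np, cv2
from scipy.spatial.transform import Rotation as R
def cam(c):
    f=240/np.tan(np.radians(float(c["fovy"]))/2); a=c["attitude"]
    return f,R.from_quat([a[1],a[2],a[3],a[0]]).as_matrix(),np.array(c["eye"])
def cloud(c):
    f,M,e=cam(c); v,u=np.mgrid[0:480,0:640]; d=c["depth"].astype(float)
    P=np.stack([(u-c["cx"])/f*d,(v-c["cy"])/f*d,d],-1)@M.T+e
    P[d==0]=np.nan; return P
def ray(c,uv,z):
    f,M,e=cam(c); r=M@np.array([(uv[0]-c["cx"])/f,(uv[1]-c["cy"])/f,1]); return e+r*(z-e[2])/r[2]
def blob(c,P,uv,zlo,zhi,rad):
    """contour of the points in a height band around the pixel uv"""
    m=((P[...,2]>zlo)&(P[...,2]<zhi)).astype(np.uint8)
    k=np.zeros_like(m); cv2.circle(k,uv,rad,1,-1); m&=k
    cs,_=cv2.findContours(m,cv2.RETR_EXTERNAL,cv2.CHAIN_APPROX_NONE)
    if not cs: return None
    b=max(cs,key=cv2.contourArea); (x,y),r=cv2.minEnclosingCircle(b); M=cv2.moments(b)
    ctr=(M["m10"]/M["m00"],M["m01"]/M["m00"])
    mm=np.zeros_like(m); cv2.drawContours(mm,[b],-1,1,-1); z=np.nanmedian(P[mm>0][:,2])
    return ctr,(x,y),r,cv2.contourArea(b),z,b
E
python3 - <<'E'
from h import *
c=dict(np.load("top0.npz")); P=cloud(c); f=cam(c)[0]; np.set_printoptions(precision=1,suppress=True)
for n,uv,lo,hi,r in [("con",(255,219),140,165,16),("sq",(307,219),140,165,16),("rnd",(355,219),140,165,16),("green",(234,295),130,165,25),("jar",(318,184),52,75,20),("drop",(251,183),70,100,16),("beak",(373,187),50,80,18),("pan",(513,208),75,90,50)]:
    o=blob(c,P,uv,lo,hi,r)
    if o is None: print(n,None); continue
    print(n,"ctr",np.array(o[0]),"z%.1f"%o[4],"area",o[3],"world",ray(c,o[0],o[4]),"diam~%.1f"%(2*np.sqrt(o[3]/np.pi)*(c['eye'][2]-o[4])/f))
for n,uv in [("benchL",(215,200)),("trayfloor",(145,248)),("rackfloor",(285,205)),("rest",(307,252)),("rackfloor2",(345,190))]:
    print(n,P[uv[1]-2:uv[1]+3,uv[0]-2:uv[0]+3].reshape(-1,3).mean(0))
# tray walls / rack rails corners
for n,uvs,z in [("tray",[(93,181),(184,172),(194,313),(100,323)],20),("rack",[(236,160),(387,164),(386,260),(232,254)],22)]:
    print(n,np.array([ray(c,u,z) for u in uvs])[:,:2].tolist())
s=c["image"]
g=cv2.resize(s[150:270,85:405],None,fx=2.5,fy=2.5,interpolation=cv2.INTER_CUBIC); cv2.imwrite("pics/crop1.png",g)
s=cv2.imread("pics/scene0.png")[170:350,250:450]; cv2.imwrite("pics/crop2.png",cv2.resize(s,None,fx=3,fy=3,interpolation=cv2.INTER_CUBIC))
E
```

```text
con ctr [254.1 218.4] z147.6 area 370.0 world [533.8  98.3 147.6] diam~35.6
sq ctr [305.7 218.9] z147.7 area 367.0 world [532.3  12.2 147.7] diam~35.5
rnd ctr [355.4 219.6] z147.7 area 364.5 world [530.4 -70.8 147.7] diam~35.4
green ctr [225.9 293.6] z139.5 area 386.5 world [409.7 144.3 139.5] diam~36.7
jar ctr [317.8 185. ] z62.6 area 533.5 world [611.8  -7.9  62.6] diam~46.9
drop ctr [248.1 176.8] z81.9 area 76.5 world [623.1 118.2  81.9] diam~17.4
beak ctr [372.8 185.5] z46.6 area 417.0 world [ 613.9 -111.2   46.6] diam~42.1
pan ctr [512.3 207.4] z81.8 area 3907.5 world [ 562.6 -357.8   81.8] diam~124.4
benchL [599.1 194.   -0.7]
trayfloor [504.7 325.5   4.2]
rackfloor [586.2  56.2   7.6]
rest [nan nan nan]
rackfloor2 [nan nan nan]
tray [[633.9087118952939, 426.3978731477815], [650.4147057570892, 251.1751661523861], [380.0044401914654, 223.9488989397112], [363.0615201796978, 397.6062336471044]]
rack [[673.0474518482588, 150.5419557250857], [662.6486911439309, -142.13168558151074], [475.8455863596285, -135.19660531189197], [489.5535277597124, 154.99247199616374]]
```

View pics/crop1.png

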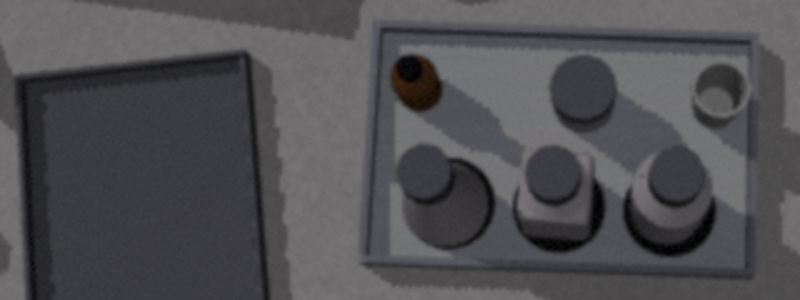

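View pics/crop2.png

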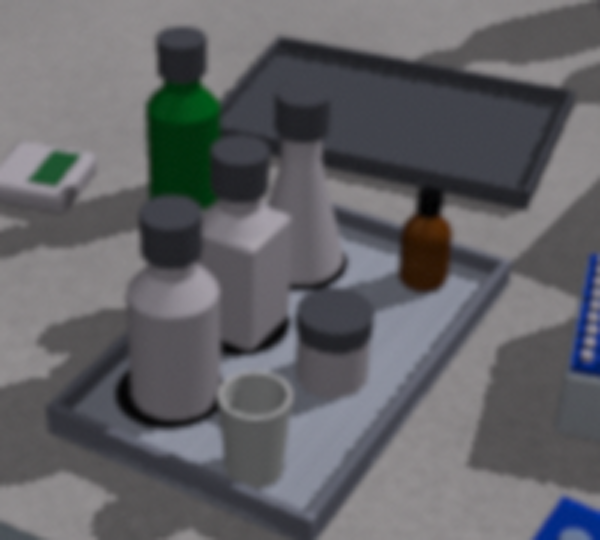

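The crops confirm the choice: three white grey-capped bottles on the dark rests, and the lidded jar behind them, with the beaker and brown bottle well to either side. Next I check reach, then move the first bottle.

```bash
cat > act.py <<'E'
from rig import bot
import numpy as np, json, os
Q=[0,0,1,0]; HI=288.
RACK={"con":(533.8,98.3),"sq":(532.3,12.2),"rnd":(530.4,-70.8)}
t=np.array([.9944,.106]); T0=np.array([506.8,324.8])
TRAY={"con":T0+85*t,"sq":T0,"rnd":T0-85*t}
ZR=132.; ZT=128.5
JAR=(611.8,-7.9); PAN=(562.6,-357.8)
def L(x,y,z,v=150,**k): return bot.servo_line([float(x),float(y),float(z)],speed=v,**k)
def pick(xy,z,hi,opening,w,force=60):
    bot.move_gripper(opening); L(*xy,hi,250); L(*xy,z,110)
    bot.move_gripper(w-10,grip_force=force)
    s=bot.read_state(); print("grip",np.round(s["grip_width"],1),np.round(s["grip_force"],1),np.round(s["ee_pos"],1))
    L(*xy,hi,120); s=bot.read_state(); print(" lifted",np.round(s["grip_width"],1),np.round(s["ft_force"],1))
def place(xy,z,hi,opening,down=5):
    L(*xy,hi,170); L(*xy,z+8,110); hit=L(*xy,z-down,15,until_force=3)
    p=bot.read_state()["ee_pos"]; bot.move_gripper(opening); L(*xy,hi,150)
    print("placed",hit,np.round(p,1),"t=%.1f"%bot.read_state()["clock"]); return float(p[2])
E
python3 - <<'E'
from act import *
for n,p in [*[("R"+k,v) for k,v in RACK.items()],*[("T"+k,v) for k,v in TRAY.items()],("jar",JAR),("pan",PAN)]:
    for q in (Q,[0,1,0,0]):
        print(n,q,[None if (j:=bot.ik([*map(float,p),z],q)) is None else np.round(j,2).tolist() for z in (HI,60 if n=="jar" else 128)])
E
```

```text
Rcon [0, 0, 1, 0] [[0.11, 0.26, 1.49, -0.0, 1.4, -1.46], [0.11, 0.42, 1.67, -0.0, 1.06, -1.46]]
Rcon [0, 1, 0, 0] [[0.11, 0.26, 1.49, -0.0, 1.4, 1.69], [0.11, 0.42, 1.67, -0.0, 1.06, 1.69]]
Rsq [0, 0, 1, 0] [[-0.05, 0.23, 1.52, -0.0, 1.39, -1.62], [-0.05, 0.4, 1.7, -0.0, 1.05, -1.62]]
Rsq [0, 1, 0, 0] [[-0.05, 0.23, 1.52, -0.0, 1.39, 1.52], [-0.05, 0.4, 1.7, -0.0, 1.05, 1.52]]
Rrnd [0, 0, 1, 0] [[-0.2, 0.24, 1.51, -0.0, 1.39, -1.77], [-0.2, 0.4, 1.69, -0.0, 1.05, -1.77]]
Rrnd [0, 1, 0, 0] [[-0.2, 0.24, 1.51, -0.0, 1.39, 1.37], [-0.2, 0.4, 1.69, -0.0, 1.05, 1.37]]
Tcon [0, 0, 1, 0] [[0.46, 0.58, 1.04, -0.0, 1.52, -1.11], [0.46, 0.7, 1.23, -0.0, 1.22, -1.11]]
Tcon [0, 1, 0, 0] [[0.46, 0.58, 1.04, -0.0, 1.52, 2.03], [0.46, 0.7, 1.23, -0.0, 1.22, 2.03]]
Tsq [0, 0, 1, 0] [[0.51, 0.39, 1.31, -0.0, 1.44, -1.06], [0.51, 0.53, 1.49, -0.0, 1.12, -1.06]]
Tsq [0, 1, 0, 0] [[0.51, 0.39, 1.31, -0.0, 1.44, 2.08], [0.51, 0.53, 1.49, -0.0, 1.12, 2.08]]
Trnd [0, 0, 1, 0] [[0.57, 0.22, 1.53, -0.0, 1.39, -1.0], [0.57, 0.39, 1.71, -0.0, 1.04, -1.0]]
Trnd [0, 1, 0, 0] [[0.57, 0.22, 1.53, -0.0, 1.39, 2.14], [0.57, 0.39, 1.71, -0.0, 1.04, 2.14]]
jar [0, 0, 1, 0] [[-0.07, 0.42, 1.28, -0.0, 1.45, -1.64], [-0.07, 0.64, 1.49, -0.0, 1.0, -1.64]]
jar [0, 1, 0, 0] [[-0.07, 0.42, 1.28, -0.0, 1.45, 1.5], [-0.07, 0.64, 1.49, -0.0, 1.0, 1.5]]
pan [0, 0, 1, 0] [[-0.62, 0.55, 1.08, -0.0, 1.51, -2.19], [-0.62, 0.67, 1.27, -0.0, 1.2, -2.19]]
pan [0, 1, 0, 0] [[-0.62, 0.55, 1.08, -0.0, 1.51, 0.95], [-0.62, 0.67, 1.27, -0.0, 1.2, 0.95]]
```

```bash
python3 - <<'E'
from act import *
bot.move_to([*RACK["con"],HI],Q)
pick(RACK["con"],ZR,HI,62,38)
z=place(TRAY["con"],ZT,HI,62)
json.dump({"con":z},open("z.json","w"))
import cv2
for n in ("scene",):
    c=bot.read_camera(n); cv2.imwrite(f"pics/a1.png",c["image"])
E
```

```text
grip 36.7 59.8 [534.1  98.5 132.6]
 lifted 36.8 [ 0.2  0.8 -2.7]
placed True [591.4 334.  129.6] t=11.4
```

View pics/a1.png

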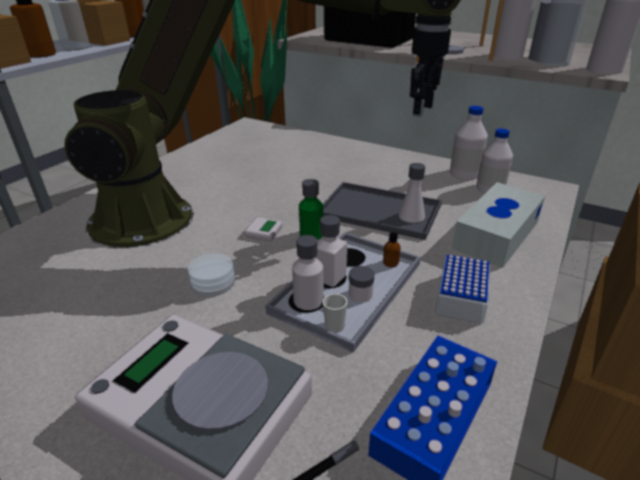

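The flask stands upright in the tray at (413,195), and nothing else has moved. Next are the other two bottles.

```bash
python3 - <<'E'
from act import *
from h import *
Z=json.load(open("z.json"))
for b in ("sq","rnd"):
    pick(RACK[b],ZR,HI,62,38); Z[b]=place(TRAY[b],ZT,HI,62)
json.dump(Z,open("z.json","w"))
c=bot.read_camera("scene"); cv2.imwrite("pics/a2.png",c["image"])
c=bot.read_camera("top"); P=cloud(c); cv2.imwrite("pics/a2t.png",c["image"])
f,M,e=cam(c)
def pix(p): q=M.T@(np.array(p)-e); return (int(q[0]/q[2]*f+c["cx"]),int(q[1]/q[2]*f+c["cy"]))
for n,p,lo,hi in [*[(k,(*v,144),130,160) for k,v in TRAY.items()],("jar",(*JAR,63),55,75)]:
    o=blob(c,P,pix(p),lo,hi,18); print(n,None if o is None else (np.round(ray(c,o[0],o[4]),1),o[3]), np.round(p,1))
E
```

```text
grip 36.9 59.8 [532.6  12.3 132.6]
 lifted 36.7 [ 0.3  0.1 -2.6]
placed True [506.9 325.  129.6] t=22.1
grip 36.8 59.8 [530.7 -70.7 132.6]
 lifted 36.6 [-0.2  0.2 -3.5]
placed True [422.4 315.9 129.6] t=33.6
con (array([590.5, 331.6, 144.1]), 410.0) [591.3 333.8 144. ]
sq (array([506.5, 322. , 144.4]), 419.5) [506.8 324.8 144. ]
rnd (array([421.6, 309.4, 144.2]), 331.0) [422.3 315.8 144. ]
jar (array([612.1,  -8. ,  62.7]), 524.0) [611.8  -7.9  63. ]
```

View pics/a2.png

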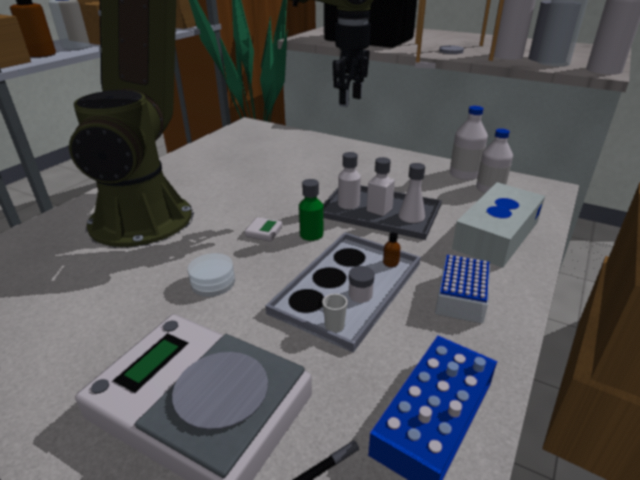

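All three bottles are upright in the tray at (349,183), (381,187) and (414,195), and the jar at (361,285) is uncovered and has not moved. Next the jar goes to the pan.

```bash
python3 - <<'E'
from act import *
from h import *
L(*TRAY["rnd"],HI); L(*(613,-8),HI,250)
pick((613,-8),42,220,70,50,50)
place(PAN,116,220,72)
L(480,-100,HI,250)
c=bot.read_camera("scene"); cv2.imwrite("pics/a3.png",c["image"])
c=bot.read_camera("top"); P=cloud(c); f,M,e=cam(c)
q=M.T@(np.array([*PAN,137])-e); uv=(int(q[0]/q[2]*f+c["cx"]),int(q[1]/q[2]*f+c["cy"]))
o=blob(c,P,uv,128,150,30); print("jar",None if o is None else (np.round(ray(c,o[0],o[4]),1),o[3]))
E
```

```text
grip 49.1 51.6 [613.3  -8.   42.7]
 lifted 48.7 [ 0.6  0.2 -1.2]
placed True [ 562.6 -357.8  116.7] t=45.0
jar (array([ 561.2, -357. ,  136.7]), 652.5)
```

View pics/a3.png

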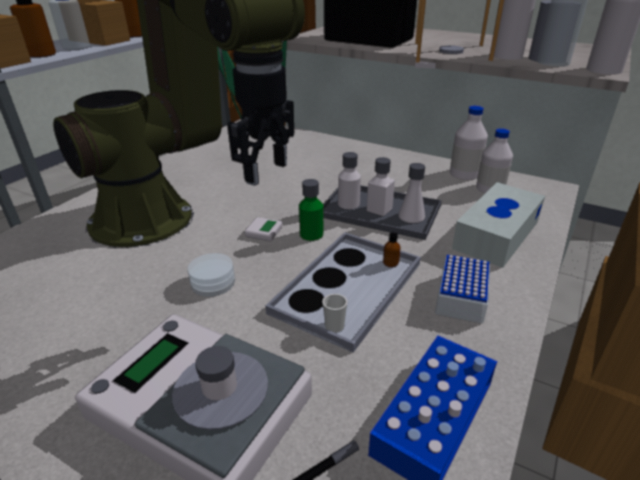

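The jar stands upright in the middle of the pan at (216,373). Now the bottles go back.

```bash
python3 - <<'E'
from act import *
from h import *
Z=json.load(open("z.json"))
for b in ("rnd","sq","con"):
    pick(TRAY[b],Z[b]-.6,HI,62,38); place(RACK[b],ZR,HI,62)
L(420,250,HI,250); bot.move_to([153,527,300],Q) if bot.ik([153,527,300],Q) is not None else None
c=bot.read_camera("scene"); cv2.imwrite("pics/a4.png",c["image"])
c=bot.read_camera("top"); P=cloud(c)
for n,uv,lo,hi,r in [("con",(255,219),140,165,16),("sq",(307,219),140,165,16),("rnd",(355,219),140,165,16),("drop",(251,183),70,100,16),("beak",(373,187),50,80,18)]:
    o=blob(c,P,uv,lo,hi,r); print(n,None if o is None else (np.round(ray(c,o[0],o[4]),1),o[3]))
cv2.imwrite("pics/a4t.png",c["image"])
s=bot.read_state(); print(s["clock"],s["ee_pos"],s["ft_force"])
E
```

```text
grip 36.2 59.8 [422.5 316.  129.6]
 lifted 36.7 [-1.   0.1 -3.1]
placed True [530.5 -70.8 132.5] t=58.0
grip 36.8 59.9 [507.  325.  129.6]
 lifted 36.5 [ 1.  -0.1 -2.8]
placed True [532.4  12.3 132.6] t=68.9
grip 36.5 59.9 [591.5 334.1 129.7]
 lifted 36.5 [ 0.5 -0.2 -2.4]
placed True [533.9  98.4 132.6] t=79.2
con (array([533.5,  98.2, 147.5]), 371.0)
sq (array([532.2,  12.2, 147.5]), 367.5)
rnd (array([530.2, -70.7, 147.7]), 368.0)
drop (array([623. , 118.3,  81.9]), 77.5)
beak (array([ 613.9, -111.2,   46.6]), 418.0)
81.6417 [154.06839555 526.6013813  300.02415779] [0.73684696 0.42375271 0.02005291]
```

View pics/a4.png

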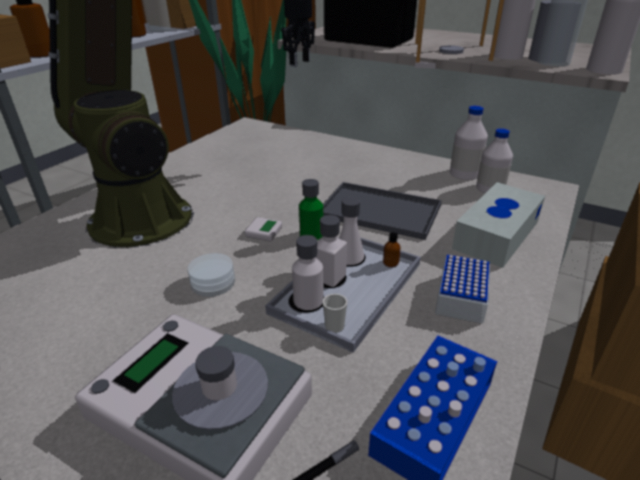

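View pics/a4t.png

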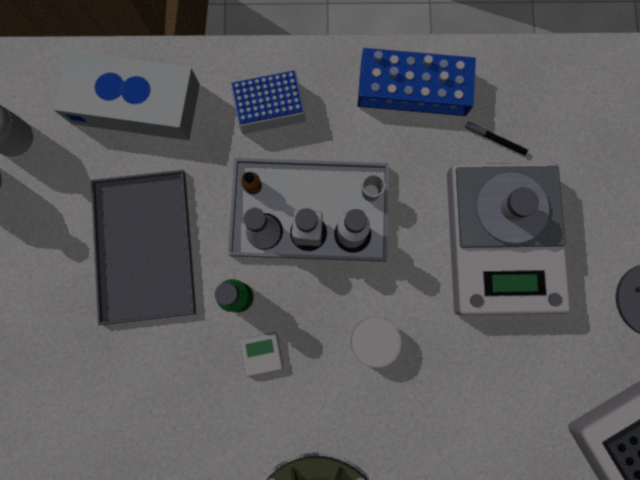

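Both views show all three bottles back on their rests, with the caps within 0.5 mm of where they started. The jar is on the pan (top view 522,203, shifted by parallax), and the dropper and beaker have not moved. I'm handing the job in.

```bash
python3 -c "
from rig import bot
bot.dwell(0.3); print(bot.finish_job())"
```

```text
the job is handed in; nothing more can be done
None
```

The job is done and handed in at about 82 s: the jar stands in the middle of the balance pan, all three bottles are back within 0.5 mm of where they started, and the brown bottle and beaker have not moved.

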